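# Unlock the pin box on the fixture table and slide it open

## Robot

A 7-joint arm with a two-finger parallel gripper is mounted at the origin on the work surface. World frame = base frame: x ahead of the robot, y to its left, z up, the work surface at z = 0. Lengths are in mm, angles in rad, forces in N, time in s.
With the tool pointing down it reaches from about 425 to 925 mm from the base axis. Payload 6.8 kg.
Tool frame: the origin (TCP) lies midway between the tips of the shut fingers; the grasp point (between the pads) lies 19 mm behind it; z points along the fingers, y is the line along which they close (so a half turn about z gives the same grasp; the last joint's range is limited). The gripper opens to 88 mm and grips with 3 to 60 N. Pads are 20 mm wide; open, the fingers measure 115 mm over their backs; the gripper's body (75 mm by 178 mm) begins 61 mm behind the grasp point.
Start: joints at [1.181, 0.477, 0.022, 1.555, -0.011, 1.109, -0.083], TCP at [187.716, -648.39, 222.664] pointing down, gripper open.
Joint ranges: [-2.96, 2.96], [-0.34, 2.1], [-1.41, 1.46], [0.24, 2.44], [-1.37, 4.51], [0.17, 1.92], [-2.96, 2.96]. Speed limits (rad/s): [2.39, 2.39, 3.14, 3.14, 3.14, 3.14, 3.14].

## Interface

Orientations are given as a rotation vector (axis times angle).
In Python, from workcell import r gives the robot as it stands.
- The arm moves only by the shell command python3 -m crank 'ROWS' [FORCE]. ROWS is JSON, a list that holds one entry, the list of rows, each a list of 7 numbers: the shift along the tool's x, y, z in cm, then the turn, a rotation vector about the tool's x, y, z in rad, then the gripper's target within -1 to 1 (fully open at 1, half-way at 0, shut at -1). A call has 1 to 10 rows; each row shifts and turns the commanded pose from where the row before left it, along the tool's axes as they then stand; what a row does not reach is not made up. A row lasts 1/10 s, in which the tool goes at most 50 mm and 8.59 degrees, less where a joint would pass 70% of its speed; a pose out of reach is approached as far as the arm can. A call with a gripper value outside its range is refused whole. The fingers move at their own pace and stop on an object; FORCE is the grip in N (left out, the last holds). Time passes only in rows, so rows that do not move let the fingers close. It gives the time, the measured TCP pose, the force, the opening and the grip force at its end, in the units of the state.
- r.state(): the state, without advancing time (a new reading comes with each control period).
- r.snapshot(name): name is "scene" or "top" or "wrist"; returns a dict with "color" (480x640x3 uint8, red, green, blue), "camera_matrix" (3x3 intrinsics, pixels), "xyz" and "rotation" of the camera in the world. Camera axes: x right, y down, z forward; pixel columns grow to the right and rows downward; lengths in mm; the calibration is good to about 2 mm. A picture is of the moment at which its call begins. There is no depth.
- r.finish_job(): hands the job in; it is judged then, once.
Trained networks look in the newest picture that a camera, given by its name, has taken for a name from the list of things; names that differ only in an ending like _2 or _b are one class to them, and where a whole thing is asked for, a point or a joint stands for the part that bears it (a point fixed in the world has none). Each returns a list of dicts, best first, with "p" (0 to 1); they miss things now and then, are a little off and sometimes report something else, mostly with a low value. They report only what shows in the picture. A call takes as long as a camera call. They do not tell look-alikes from the thing itself.
- r.recognise(camera, name): "rect" ([left, top, right, bottom] in pixels, round what is visible of it).
- r.silhouettes(camera, name): "pixels" (480x640 bool, what is visible of it) and "rect" ([left, top, right, bottom] in pixels, round what is visible of it).
The state is a dict: "t": time; "qpos": joint angles; "dq": joint speeds; "joint_torque": joint torques, N m; "position": TCP position; "orientation": TCP orientation; "contact_force": force on the tool from outside, world axes, zero at the start; "torque": the same for the moment, N m; "finger_gap": finger opening in mm; "grip_force": force on a finger pad.
Only numpy, scipy, OpenCV 4.12 (cv2) and the standard library are available. Lean on these libraries where they do the work, as an engineer would, in place of code of your own. Each camera call takes 0.05 s, during which the arm holds its last target. There are 200 camera calls.

## Task

Take the flat-bowed key from the wooden rack, feel it gently into the lock of the grey box until it is fully home, turn it clockwise by a good 75 degrees to draw the hidden bolt, leave it there, and slide the box's cover fully open. The slot does not stand square to the box, so feel for it and never force the key; leave the other key and everything else on the table where it is.

Things in the scene. Friction and masses are not known exactly. Their poses are not given: they have to be found in the camera images.
- box: grey steel box bolted to the table, 140 (x) x 220 (y) x 90 mm high; origin under its centre, z up; stands turned up to 0.3 rad. The +y third of its top is a fixed deck with the lock, the rest a flat sliding cover. The lock has crept round in the deck: its slot's long side stands 0.22 to 1.2 rad anticlockwise (from above) of the box's y axis, how far no reading reports: find it by feel
- keyhole (a point): centre of the lock's slot, at the top of its square steel plate, 96 mm above the table; axes as the box's, not the slot's. The slot is 9 x 36 mm; the key enters only within about 0.1 rad of its line. Out of line it just rests on the plate: do not push, ease it round with a few newtons until it drops in. It goes in 20 mm, till its collar meets the plate
- lock_turn (a joint): turn of the rotor under the plate: 0 locked (in line with the slot), grows clockwise seen from above, end stop at 1.5 rad. Only the key fully home turns it, after up to 0.2 rad of play, against 0.06 N m of friction; it stays where left. It draws a bolt hidden under the deck, clear of the cover from about 0.8 rad on
- cover (a joint): how far the sliding cover is open, m: 0 shut, up to 0.105; it slides towards the box's -y against about 3 N of friction and stays where it is left. Blocked within 5 mm by the bolt while locked
- cover_handle (a point): top centre of the cover's black handle, an upright bar 60 (box x) x 12 (box y) x 34 mm high standing on the cover, whose top is 34 mm below this point; 120 mm from the keyhole when shut, moves with the cover. Pinch it from above, fingers closing along the box's y
- key: the lock's key, 90 g, upright in a rack slot. Origin on its axis at the collar's underside, z up. Flat black bow 12 (x) x 34 (y) mm, 5 to 41 mm above the origin: pinch it across the 12 mm. Collar 18 mm across, 5 mm high; below the origin a neck 6 mm thick to -8 mm, then a flat bit 6 (x) x 32 (y) mm to -20 mm, in line with the bow; both ways round fit
- rack: wooden key rack fixed to the table, 70 (x) x 150 (y) x 35 mm high, origin under its centre, with two slots 40 mm either side of it along y; either key may stand in either slot
- square_key: the other key in the rack: a round black knob head, 30 mm across and 20 mm high, on a square shank; does not fit this lock
- tape: roll of tape lying flat, 100 mm across, 24 mm high; origin under its centre
- tube_piece: offcut of square steel tube, 40 x 120 x 40 mm, lying; origin under its centre
- drill: cordless drill standing on its battery, about 170 mm high, 1.3 kg; origin under the battery
- bracket: steel angle bracket, 50 x 90 mm, 75 mm high; origin under its foot plate
- spray_can: grey spray can, 60 mm across, 170 mm high; origin under its centre
- wrench: open wrench, 180 mm long, lying flat
Not all that is in view belongs to the job. What is shaped like the key but yellow is not meant.

How it is judged:
By the outcome, as a careful person would: the job done as asked, in the order asked, and still so for the second after the job is handed in, with the robot touching nothing.
It also fails if it takes over 72 s, if anything falls off the work surface, if the arm or the gripper's body presses on something with over 40 N, if the wrist force passes 120 N, or if a joint passes its speed limit or range.

## Working session

There is one attempt and no reset: what is moved stays moved. The work goes in short steps, Python scripts to look and compute and a shell command to move; the robot and the scene stay as the last step left them, time stands still between calls to the robot, and variables do not carry over. Pictures are saved under pics/ and viewed, at most 10 in all, crops included, and the job is handed in when it is done.

```bash
mkdir -p pics; ls
cat > h.py <<'E'
import numpy as np, cv2
from scipy.spatial.transform import Rotation as R
from workcell import r
def ray(s,u,v):
    d=np.linalg.inv(s["camera_matrix"])@[u,v,1.]; return np.array(s["xyz"]),np.array(s["rotation"])@d
def at(s,u,v,z):
    o,d=ray(s,u,v); return o+d*(z-o[2])/d[2]
def proj(s,p):
    c=np.array(s["rotation"]).T@(np.array(p,float)-s["xyz"]); q=np.array(s["camera_matrix"])@c; return q[:2]/q[2]
def save(s,n): cv2.imwrite(f"pics/{n}.png",cv2.cvtColor(s["color"],cv2.COLOR_RGB2BGR))
E
python3 - <<'E'
from h import *
for c in ["top","scene"]:
    s=r.snapshot(c); save(s,c); print(c,np.round(s["xyz"]),np.array(s["rotation"]).shape)
    for n in ["box","keyhole","cover_handle","key","rack","square_key"]:
        try: print(n,[(round(d["p"],2),np.round(d["rect"]).tolist()) for d in r.recognise(c,n)][:4])
        except Exception as e: print(n,e)
print(r.state())
E
```

```text
pics
top [ 472.   45. 1671.] (3,)
box [(0.69, [310.0, 238.0, 396.0, 311.0])]
keyhole [(0.68, [309.0, 241.0, 399.0, 312.0])]
cover_handle [(0.6, [339.0, 245.0, 398.0, 298.0])]
key [(0.58, [272.0, 233.0, 278.0, 245.0]), (0.54, [248.0, 284.0, 258.0, 296.0]), (0.45, [267.0, 273.0, 283.0, 281.0])]
rack [(0.59, [203.0, 237.0, 256.0, 269.0])]
square_key [(0.62, [209.0, 243.0, 220.0, 250.0])]
scene [ 983.  758. 1058.] (3,)
box [(0.78, [302.0, 172.0, 404.0, 270.0])]
keyhole []
cover_handle [(0.65, [308.0, 171.0, 380.0, 226.0])]
key [(0.78, [390.0, 313.0, 402.0, 336.0]), (0.68, [416.0, 292.0, 432.0, 312.0])]
rack [(0.77, [373.0, 314.0, 428.0, 385.0])]
square_key [(0.6, [374.0, 313.0, 428.0, 384.0])]
{'t': 0.7, 'qpos': array([ 1.18091036,  0.47699255,  0.02241221,  1.55540671, -0.01149489,
        1.10928713, -0.08307458]), 'dq': array([-0.00209696, -0.0006158 ,  0.00044876,  0.0005275 , -0.00015134,
        0.00073464, -0.00132856]), 'joint_torque': array([ 1.33303354e-03, -5.82565677e+01,  1.53303131e+00, -2.72889036e+01,
       -5.43980487e-02,  9.79720411e-03, -1.70785967e-05]), 'position': array([ 187.70125533, -648.3964115 ,  222.66630786]), 'orientation': array([3.11043049e+00, 4.41153961e-01, 1.75353850e-05]), 'contact_force': array([ 0.33555457,  0.49749537, -0.10803066]), 'torque': array([-0.04857204, -0.01988803,  0.03745725]), 'grip_force': 0.0, 'finger_gap': 87.83413668516762}
```

```bash
sed -i 's/np.array(s\["rotation"\])/R.from_rotvec(s["rotation"]).as_matrix()/' h.py
python3 - <<'E'
import cv2,numpy as np
a=cv2.imread("pics/top.png")[220:330,195:405]; b=cv2.imread("pics/scene.png")[160:400,290:450]
cv2.imwrite("pics/top_c.png",cv2.resize(a,None,fx=3.8,fy=3.8,interpolation=cv2.INTER_CUBIC))
cv2.imwrite("pics/sc_c.png",cv2.resize(b,None,fx=2.5,fy=2.5,interpolation=cv2.INTER_CUBIC))
E
```

```text
(no output)
```

View pics/top_c.png

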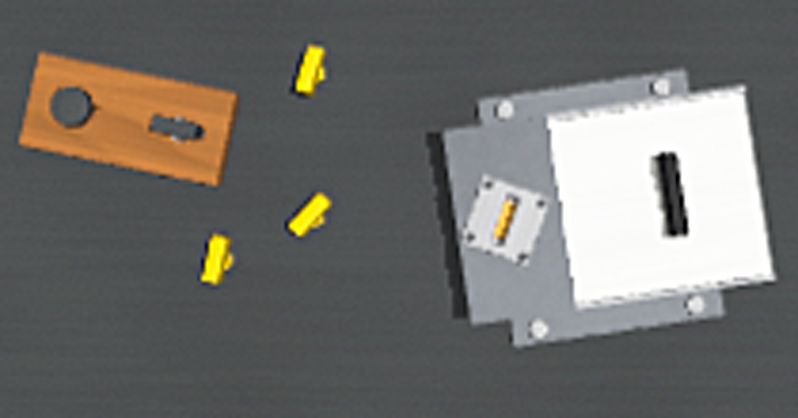

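View pics/scene.png

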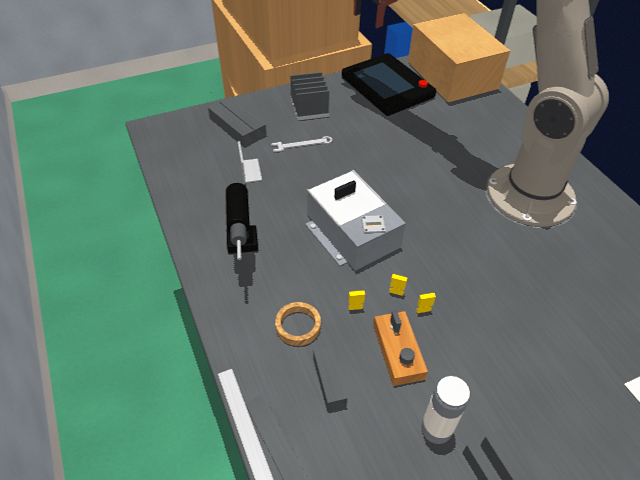

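The top crop shows the rack at left with two keys: a round knob at crop (71,107), i.e. pixel (214,248), and a flat black bow at (177,128), i.e. pixel (242,254). The three yellow bow-shaped pieces at (277,238), (277,277) and (252,288) are decoys. The flat black bow in the rack is the one meant. The box's lock plate is at about pixel (328,278) and the handle at about (372,271).

Run:
```python
from h import *
s=r.snapshot("top")
c=lambda u,v:(195+u/3.8,220+v/3.8)
P=lambda n,u,v,z:print(n,np.round(at(s,*c(u,v),z),1))
P("key",177,128,72); P("knob",71,107,55)
P("keyhole",507,220,96); P("handle",670,194,124)
for n,q in dict(cov1=(548,118),cov2=(745,88),cov3=(775,280),cov4=(578,305)).items(): P(n,*q,90)
P("slotA",513,198,96);P("slotB",500,242,96)
for n,q in dict(r1=(40,52),r2=(238,95),r3=(217,186),r4=(20,143)).items(): P(n,*q,35)
w=r.snapshot("wrist"); st=r.state(); T=R.from_rotvec(st["orientation"])
print(T.as_matrix().round(3)); print("cam in tool",T.inv().apply(np.array(w["xyz"])-st["position"]).round(1),(T.inv()*R.from_rotvec(w["rotation"])).as_matrix().round(3))
print(w["camera_matrix"])
```

```text
key [561.1 238.   72. ]
knob [577.4 318.2  55. ]
keyhole [494.1  -1.4  96. ]
handle [ 512.1 -115.2  124. ]
cov1 [567.5 -31.2  90. ]
cov2 [ 589.4 -173.5   90. ]
cov3 [ 451.5 -193.5   90. ]
cov4 [433.6 -52.3  90. ]
slotA [509.8  -5.7  96. ]
slotB [478.4   3.6  96. ]
r1 [619.8 345.3  35. ]
r2 [587.8 197.3  35. ]
r3 [520.  212.3  35. ]
r4 [551.8 359.   35. ]
[[ 0.961  0.278  0.   ]
 [ 0.278 -0.961 -0.   ]
 [ 0.     0.    -1.   ]]
cam in tool [  70.    -0.6 -160.1] [[-0.001 -0.967 -0.256]
 [ 1.    -0.    -0.001]
 [ 0.001 -0.256  0.967]]
[[358.83351858   0.         319.96238924]
 [  0.         358.83351858 244.2389584 ]
 [  0.           0.           1.        ]]
```

```bash
python3 -m crank '[[[3.8,-2.5,-0.2,0,0,0,1],[3.8,-2.5,-0.2,0,0,0,1],[3.8,-2.5,-0.2,0,0,0,1],[3.8,-2.5,-0.2,0,0,0,1],[3.8,-2.5,-0.2,0,0,0,1],[3.8,-2.5,-0.2,0,0,0,1],[3.8,-2.5,-0.2,0,0,0,1],[3.8,-2.5,-0.2,0,0,0,1],[3.8,-2.5,-0.2,0,0,0,1],[3.8,-2.5,-0.2,0,0,0,1]]]'
python3 -m crank '[[[1.8,-4,0.2,0,0,0,1],[1.8,-4,0.2,0,0,0,1],[1.8,-4,0.2,0,0,0,1],[1.8,-4,0.2,0,0,0,1],[1.8,-4,0.2,0,0,0,1],[1.8,-4,0.2,0,0,0,1],[1.8,-4,0.2,0,0,0,1],[1.8,-4,0.2,0,0,0,1],[1.8,-4,0.2,0,0,0,1],[1.8,-4,0.2,0,0,0,1]]]'
cat > where.py <<'E'
from h import *
import sys
st=r.state(); p=np.array(st["position"]); T=R.from_rotvec(st["orientation"]).as_matrix()
print("t",round(st["t"],2),"p",p.round(1),"yaw_y deg",round(np.degrees(np.arctan2(T[1,1],T[0,1])),2),"F",np.round(st["contact_force"],1),"M",np.round(st["torque"],2),"gap",round(st["finger_gap"],1),"grip",round(st["grip_force"],1),"q7",round(st["qpos"][6],2),"zax",T[:,2].round(3))
if len(sys.argv)>3:
    print("tool shift cm",(T.T@(np.array([float(a) for a in sys.argv[1:4]])-p)/10).round(2))
E
python3 where.py 561 238 170
```

```text
t: 1.8
position: [484.2, -301.1, 243.1]
orientation: [3.11, 0.441, 0.001]
contact_force: [0.6, -0.1, -0.5]
finger_gap: 87.5
grip_force: 0.0
t: 2.8
position: [545.0, 133.3, 222.9]
orientation: [3.11, 0.441, 0.001]
contact_force: [0.7, -0.3, 0.6]
finger_gap: 87.9
grip_force: 0.0
t 2.8 p [545.  133.3 222.9] yaw_y deg -73.88 F [ 0.7 -0.3  0.6] M [-0.05 -0.06 -0.  ] gap 87.9 grip 0.0 q7 -1.77 zax [ 0.001 -0.    -1.   ]
tool shift cm [ 4.44 -9.61  5.29]
```

```bash
python3 -m crank '[[[1.5,-3.2,1,0,0,0,1],[1.5,-3.2,1,0,0,0,1],[1.4,-3.2,1,0,0,-0.1,1],[0,0,1,0,0,-0.14,1],[0,0,1,0,0,-0.14,1],[0,0,0,0,0,-0.14,1],[0,0,0,0,0,-0.14,1],[0,0,0,0,0,-0.14,1],[0,0,0,0,0,-0.14,1],[0,0,0,0,0,-0.14,1]]]'
python3 where.py
python3 - <<'E'
from h import *
w=r.snapshot("wrist"); save(w,"w1")
k=r.silhouettes("wrist","key"); print([(round(d["p"],2),np.round(d["rect"]).tolist()) for d in k])
print([(round(d["p"],2),np.round(d["rect"]).tolist()) for d in r.recognise("wrist","square_key")])
E
```

```text
t: 3.8
position: [560.6, 236.0, 172.7]
orientation: [2.435, 1.984, 0.0]
contact_force: [-0.3, 1.0, 0.6]
finger_gap: 87.8
grip_force: 0.0
t 3.8 p [560.6 236.  172.7] yaw_y deg -11.66 F [-0.3  1.   0.6] M [ 0.02 -0.04 -0.  ] gap 87.8 grip 0.0 q7 -0.99 zax [ 0. -0. -1.]
[(0.75, [191.0, 263.0, 245.0, 295.0]), (0.62, [306.0, 208.0, 328.0, 260.0]), (0.56, [366.0, 303.0, 413.0, 344.0])]
[(0.92, [302.0, 105.0, 338.0, 149.0])]
```

View pics/w1.png

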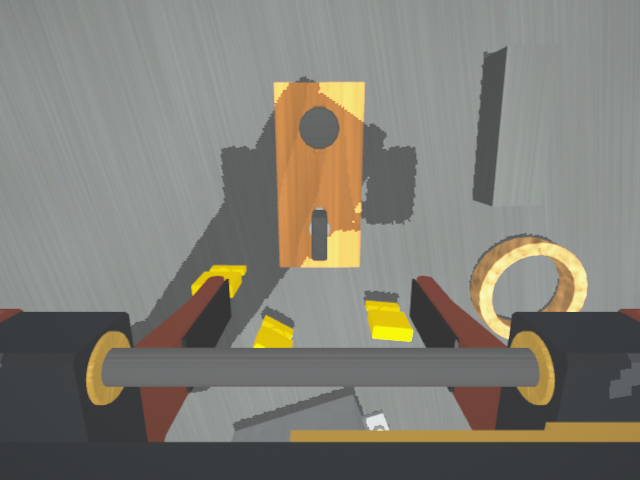

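The wrist view shows the flat black bow standing in the rack's near slot at (319,234), with the round knob at (319,128). The yellow pieces lie apart at (220,280), (273,332) and (388,320). The bow sits between the fingers.

Run:
```python
from h import *
import scipy.optimize as so
w=r.snapshot("wrist"); im=w["color"]; g=im.max(2).astype(int)
sub=im[195:270,280:365].astype(int); 
# not wood: low saturation
m=np.zeros(g.shape,bool); m[195:266,283:355]=(sub.max(2)-sub.min(2)<35)[:71,3:75]
n,l,stt,c=cv2.connectedComponentsWithStats(m.astype(np.uint8)); 
for i in range(1,n):
    if stt[i,4]>40: print(stt[i],c[i])
k=[d for d in r.silhouettes("wrist","key") if d["rect"][0]>290 and d["rect"][0]<330][0]["pixels"]
ys,xs=np.nonzero(k); rc=cv2.minAreaRect(np.c_[xs,ys].astype(np.float32)); print(rc)
def f(p):
    a=np.radians(p[2]); cr=[]
    for z in (40,76):
        for dx in(-6,6):
            for dy in(-17,17):
                cr.append(proj(w,[p[0]+dx*np.cos(a)-dy*np.sin(a),p[1]+dx*np.sin(a)+dy*np.cos(a),z]))
    M=np.zeros(k.shape,np.uint8); cv2.fillConvexPoly(M,cv2.convexHull(np.float32(cr)*16).astype(np.int32),1,shift=4)
    return -(M.astype(bool)&k).sum()/(M.astype(bool)|k).sum()
b=so.differential_evolution(f,[(540,580),(215,260),(-25,5)],seed=0,maxiter=40); print(b.x,b.fun)
for z in (35,):
  for u,v in ((275,82),(365,82),(360,267),(280,267)): print(at(w,u,v,z).round(1))
```

```text
[309 208  21  52 804] [319.02736318 233.82711443]
((319.0, 233.5), (53.0, 20.0), 90.0)
[561.07861717 243.44084887 -10.58450013] -0.9005291005291005
[552.1 361.   35. ]
[619.6 346.4  35. ]
[588.5 200.6  35. ]
[520.2 215.3  35. ]
```

```bash
python3 where.py 561.4 242.5 43; python3 -m crank '[[[0.2,-0.01,2,0,0,0.01,1],[0.2,-0.01,2,0,0,0,1],[0.2,-0.02,2,0,0,0,1],[0.06,0,2,0,0,0,1],[0,0,2,0,0,0,1],[0,0,2,0,0,0,1],[0,0,1,0,0,0,0],[0,0,0,0,0,0,-0.7]]]' 25
python3 -m crank '[[[0,0,0,0,0,0,-1],[0,0,0,0,0,0,-1],[0,0,0,0,0,0,-1],[0,0,0,0,0,0,-1],[0,0,0,0,0,0,-1]]]' 25; python3 where.py
```

```text
t 4.05 p [560.6 236.  172.7] yaw_y deg -12.18 F [ 0.5 -0.1  0.3] M [-0.07 -0.05 -0.04] gap 87.4 grip 0.0 q7 -1.0 zax [ 0.  0. -1.]
tool shift cm [ 0.65 -0.06 12.97]
t: 4.85
position: [560.7, 242.2, 41.4]
orientation: [-2.452, -1.964, 0.004]
contact_force: [-0.8, -0.2, 0.7]
finger_gap: 75.3
grip_force: 0.0
t: 5.35
position: [561.7, 242.7, 43.1]
orientation: [2.451, 1.965, 0.001]
contact_force: [0.1, 0.4, -0.6]
finger_gap: 35.4
grip_force: 0.0
t 5.35 p [561.7 242.7  43.1] yaw_y deg -12.56 F [ 0.1  0.4 -0.6] M [-0.1  -0.07 -0.04] gap 35.4 grip 0.0 q7 -1.11 zax [ 0.001  0.    -1.   ]
```

```bash
python3 -m crank '[[[0,0,0,0,0,0,-1],[0,0,0,0,0,0,-1],[0,0,0,0,0,0,-1],[0,0,0,0,0,0,-1],[0,0,0,0,0,0,-1],[0,0,0,0,0,0,-1]]]' 40; python3 where.py
```

```text
t: 5.95
position: [561.5, 242.6, 42.6]
orientation: [2.451, 1.965, -0.0]
contact_force: [-0.2, 0.2, 0.7]
finger_gap: 11.9
grip_force: 40.0
t 5.95 p [561.5 242.6  42.6] yaw_y deg -12.55 F [-0.2  0.2  0.7] M [-0.02 -0.07  0.02] gap 11.9 grip 40.0 q7 -1.11 zax [-0. -0. -1.]
```

```bash
python3 -m crank '[[[0,0,-1,0,0,0,-1],[0,0,-2,0,0,0,-1],[0,0,-3,0,0,0,-1],[0,0,-3,0,0,0,-1],[0,0,-3,0,0,0,-1],[-3.5,0.6,-3,0,0,0,-1],[-3.5,0.6,-2,0,0,0,-1],[-3.5,0.6,-2,0,0,0,-1],[-3.5,0.6,0,0,0,0,-1],[-3.5,0.6,0,0,0,0,-1]]]'
python3 -m crank '[[[-3.5,0.6,0,0,0,-0.06,-1],[-3,0.5,0,0,0,-0.14,-1],[-1.6,0.6,0,0,0,-0.14,-1],[0,0,0,0,0,-0.14,-1],[0,0,0,0,0,-0.14,-1],[0,0,0,0,0,-0.14,-1],[0,0,0,0,0,-0.14,-1],[0,0,0,0,0,-0.14,-1],[0,0,0,0,0,-0.14,-1],[0,0,0,0,0,-0.14,-1]]]'
python3 -m crank '[[[0,0,0,0,0,-0.14,-1],[0,0,0,0,0,-0.06,-1],[0,0,0,0,0,0,-1],[0,0,0,0,0,0,-1]]]'
python3 where.py
python3 - <<'E'
from h import *
w=r.snapshot("wrist"); save(w,"w2")
print(proj(w,[494.1,-1.4,96]),proj(w,[512,-115,124]))
for n in ("keyhole","cover_handle","box"): print(n,[(round(d["p"],2),np.round(d["rect"]).tolist()) for d in r.recognise("wrist",n)])
E
```

```text
t: 6.95
position: [552.7, 64.1, 234.1]
orientation: [2.45, 1.965, 0.002]
contact_force: [0.5, -0.4, -1.3]
finger_gap: 11.6
grip_force: 40.0
t: 7.95
position: [556.6, -16.6, 233.2]
orientation: [0.722, 3.057, -0.0]
contact_force: [-0.4, 0.4, -1.9]
finger_gap: 12.4
grip_force: 40.0
t: 8.35
position: [556.7, -16.7, 232.9]
orientation: [0.425, 3.113, -0.0]
contact_force: [0.4, 0.1, -0.7]
finger_gap: 12.1
grip_force: 40.0
t 8.35 p [556.7 -16.7 232.9] yaw_y deg 74.43 F [ 0.4  0.1 -0.7] M [ 0.04 -0.11 -0.02] gap 12.1 grip 40.0 q7 0.9 zax [ 0. -0. -1.]
[316.2720785 156.2623179] [178.90150943 221.44768578]
keyhole [(0.8, [82.0, 48.0, 392.0, 311.0])]
cover_handle [(0.88, [89.0, 98.0, 326.0, 303.0]), (0.49, [520.0, 109.0, 638.0, 191.0])]
box [(0.92, [84.0, 53.0, 389.0, 312.0])]
```

View pics/w2.png

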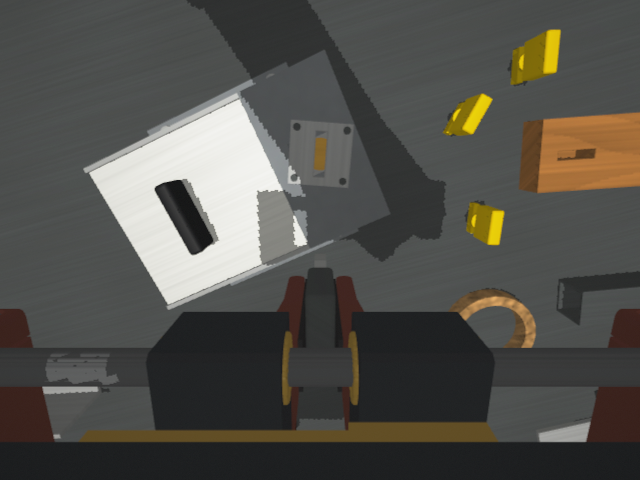

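The wrist view shows the lock plate centred at about (321,154). Its slot runs nearly vertically in the image, (321,132) to (319,176), almost in line with the held key; the handle is at (185,217). I'll measure it more finely.

Run:
```python
import cv2
a=cv2.imread("pics/w2.png")[105:205,275:370]
a=cv2.convertScaleAbs(a,alpha=1.6)
cv2.imwrite("pics/w2c.png",cv2.resize(a,None,fx=6,fy=6,interpolation=cv2.INTER_CUBIC))
```

```text
(no output)
```

View pics/w2c.png

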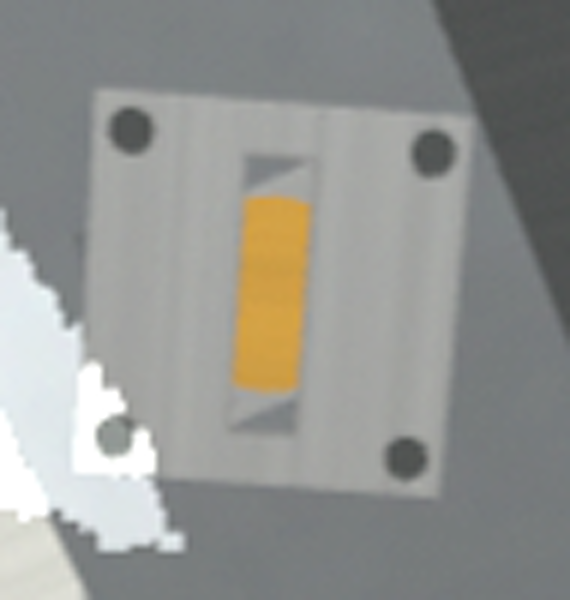

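The crop shows the slot with corners at crop (246,156), (312,158), (296,434) and (230,432), on the square plate.

```bash
python3 - <<'E'
from h import *
w=r.snapshot("wrist")
q=[at(w,275+u/6,105+v/6,96) for u,v in ((246,156),(312,158),(296,434),(230,432))]
c=np.mean(q,0); d=(q[0]+q[1]-q[2]-q[3])/2; print(c.round(1),np.linalg.norm(d),"slot dir deg",np.degrees(np.arctan2(d[1],d[0])),np.linalg.norm(q[0]-q[1]))
ph=[at(w,275+u/6,105+v/6,96) for u,v in ((96,90),(438,496))]; print(np.mean(ph,0).round(1))
h=np.mean([at(w,u,v,124) for u,v in ((166,184),(201,251))],0);print("handle",h.round(1))
e=[at(w,u,v,90) for u,v in ((87,170),(168,306),(239,94),(306,244))]
for a,b in((0,1),(2,3),(0,2),(1,3)): x=e[b]-e[a]; print(np.degrees(np.arctan2(x[1],x[0])),np.linalg.norm(x))
E
python3 where.py 493 0 124
```

```text
[493.7   1.9  96. ] 35.87870428994587 slot dir deg 161.0638839427992 8.692976619709738
[493.8   1.9  96. ]
handle [ 510.9 -110.4  124. ]
8.27597321024962 133.3155045001968
7.350234984401474 132.33602060954348
98.87291381018044 141.80461838888223
99.29089317422347 139.6807519474853
t 8.6 p [556.9 -16.6 232.8] yaw_y deg 74.51 F [ 0.4  0.  -0.7] M [ 0.04 -0.15 -0.01] gap 12.2 grip 40.0 q7 0.9 zax [ 0. -0. -1.]
tool shift cm [ 6.6  -0.1  10.88]
```

```bash
python3 where.py 493.6 1.8 130; python3 -m crank '[[[1.6,0.05,2,0,0,0,-1],[1.7,0.05,2,0,0,0,-1],[1.6,0.05,2,0,0,0,-1],[1.7,0.04,2,0,0,0,-1],[0,0,1.5,0,0,0.06,-1],[0,0,0.7,0,0,0,-1],[0,0,0,0,0,0,-1],[0,0,0,0,0,0,-1]]]'; python3 where.py 493.6 1.8 130
```

```text
t 8.6 p [556.9 -16.6 232.8] yaw_y deg 74.51 F [ 0.4  0.  -0.7] M [ 0.04 -0.15 -0.01] gap 12.2 grip 40.0 q7 0.9 zax [ 0. -0. -1.]
tool shift cm [ 6.59  0.09 10.28]
t: 9.4
position: [494.6, 2.9, 131.2]
orientation: [0.514, 3.098, 0.001]
contact_force: [0.6, -0.0, -0.4]
finger_gap: 11.9
grip_force: 40.0
t 9.4 p [494.6   2.9 131.2] yaw_y deg 71.15 F [ 0.6 -0.  -0.4] M [ 0.03 -0.13 -0.02] gap 11.9 grip 40.0 q7 0.71 zax [ 0.001  0.    -1.   ]
tool shift cm [ 0.06 -0.14  0.12]
```

```bash
python3 -m crank '[[[0.05,-0.12,0.2,0,0,0,-1],[0,0,0.2,0,0,0,-1],[0,0,0.1,0,0,0,-1],[0,0,0,0,0,0,-1],[0,0,0,0,0,0,-1]]]'; python3 where.py 493.6 1.8 125
python3 -m crank '[[[0,0,0.1,0,0,0,-1],[0,0,0.1,0,0,0,-1],[0,0,0.1,0,0,0,-1],[0,0,0,0,0,0,-1]]]'; python3 where.py 493.6 1.8 122
```

```text
t: 9.9
position: [492.9, 1.8, 125.7]
orientation: [0.516, 3.099, 0.0]
contact_force: [0.4, 0.3, -1.1]
finger_gap: 11.6
grip_force: 40.0
t 9.9 p [492.9   1.8 125.7] yaw_y deg 71.11 F [ 0.4  0.3 -1.1] M [ 0.02 -0.13  0.02] gap 11.6 grip 40.0 q7 0.71 zax [ 0.  0. -1.]
tool shift cm [-0.06  0.02  0.07]
t: 10.3
position: [492.8, 1.8, 122.5]
orientation: [-0.516, -3.099, 0.0]
contact_force: [0.4, -0.3, -1.0]
finger_gap: 12.0
grip_force: 40.0
t 10.3 p [492.8   1.8 122.5] yaw_y deg 71.1 F [ 0.4 -0.3 -1. ] M [ 0.03 -0.19  0.03] gap 12.0 grip 40.0 q7 0.7 zax [-0.  0. -1.]
tool shift cm [-0.08  0.03  0.05]
```

```bash
python3 -m crank '[[[-0.05,0.02,0.1,0,0,0,-1],[0,0,0.1,0,0,0,-1],[0,0,0,0,0,0,-1]]]'; python3 where.py
python3 -m crank '[[[0,0,0.1,0,0,0,-1],[0,0,0.1,0,0,0,-1],[0,0,0,0,0,0,-1]]]'; python3 where.py
```

```text
t: 10.6
position: [493.4, 1.8, 120.5]
orientation: [-0.516, -3.099, 0.0]
contact_force: [-0.5, -0.8, -1.3]
finger_gap: 12.0
grip_force: 40.0
t 10.6 p [493.4   1.8 120.5] yaw_y deg 71.1 F [-0.5 -0.8 -1.3] M [-0.   -0.15  0.05] gap 12.0 grip 40.0 q7 0.7 zax [-0.  0. -1.]
t: 10.9
position: [493.3, 1.8, 118.5]
orientation: [-0.516, -3.099, 0.0]
contact_force: [0.2, -0.3, -1.6]
finger_gap: 11.8
grip_force: 40.0
t 10.9 p [493.3   1.8 118.5] yaw_y deg 71.1 F [ 0.2 -0.3 -1.6] M [ 0.06 -0.1  -0.03] gap 11.8 grip 40.0 q7 0.7 zax [-0. -0. -1.]
```

```bash
python3 -m crank '[[[0,0,0.2,0,0,0,-1],[0,0,0.2,0,0,0,-1],[0,0,0.1,0,0,0,-1],[0,0,0,0,0,0,-1]]]'; python3 where.py
python3 -m crank '[[[0,0,0.2,0,0,0,-1],[0,0,0.2,0,0,0,-1],[0,0,0.1,0,0,0,-1],[0,0,0,0,0,0,-1]]]'; python3 where.py
```

```text
t: 11.3
position: [493.3, 1.8, 113.5]
orientation: [-0.516, -3.099, 0.0]
contact_force: [-0.6, -0.0, -0.1]
finger_gap: 11.9
grip_force: 40.0
t 11.3 p [493.3   1.8 113.5] yaw_y deg 71.11 F [-0.6 -0.  -0.1] M [ 0.01 -0.07 -0.03] gap 11.9 grip 40.0 q7 0.69 zax [-0.  0. -1.]
t: 11.7
position: [493.3, 1.8, 108.5]
orientation: [-0.516, -3.099, 0.0]
contact_force: [-0.6, 0.0, -1.8]
finger_gap: 11.7
grip_force: 40.0
t 11.7 p [493.3   1.8 108.5] yaw_y deg 71.1 F [-0.6  0.  -1.8] M [ 0.05 -0.15 -0.03] gap 11.7 grip 40.0 q7 0.68 zax [-0.  0. -1.]
```

It dropped straight in, 15 mm deep without force. Now I'll ease it to the collar.

```bash
python3 -m crank '[[[0,0,0.1,0,0,0,-1],[0,0,0.1,0,0,0,-1],[0,0,0.1,0,0,0,-1],[0,0,0,0,0,0,-1]]]'; python3 where.py
python3 -m crank '[[[0,0,0.1,0,0,0,-1],[0,0,0.05,0,0,0,-1],[0,0,0,0,0,0,-1]]]'; python3 where.py
```

```text
t: 12.1
position: [493.3, 1.8, 105.5]
orientation: [-0.516, -3.099, 0.0]
contact_force: [0.6, 0.8, -1.1]
finger_gap: 11.4
grip_force: 40.0
t 12.1 p [493.3   1.8 105.5] yaw_y deg 71.1 F [ 0.6  0.8 -1.1] M [-0.   -0.17  0.01] gap 11.4 grip 40.0 q7 0.68 zax [-0. -0. -1.]
t: 12.4
position: [493.4, 1.8, 104.1]
orientation: [-0.516, -3.099, 0.0]
contact_force: [0.6, -0.3, -1.0]
finger_gap: 11.8
grip_force: 40.0
t 12.4 p [493.4   1.8 104.1] yaw_y deg 71.1 F [ 0.6 -0.3 -1. ] M [ 0.01 -0.11  0.02] gap 11.8 grip 40.0 q7 0.68 zax [-0. -0. -1.]
```

```bash
python3 -m crank '[[[0,0,0.05,0,0,0,-1],[0,0,0,0,0,0,-1]]]'; python3 where.py
python3 -m crank '[[[0,0,0.05,0,0,0,-1],[0,0,0,0,0,0,-1]]]'; python3 where.py
```

```text
t: 12.6
position: [493.4, 1.9, 103.6]
orientation: [-0.516, -3.099, -0.0]
contact_force: [-0.6, 0.5, -0.5]
finger_gap: 11.6
grip_force: 40.0
t 12.6 p [493.4   1.9 103.6] yaw_y deg 71.1 F [-0.6  0.5 -0.5] M [ 0.04 -0.19 -0.02] gap 11.6 grip 40.0 q7 0.67 zax [-0.  0. -1.]
t: 12.8
position: [493.5, 1.8, 103.6]
orientation: [0.516, 3.099, -0.001]
contact_force: [-1.8, -1.1, 3.7]
finger_gap: 12.2
grip_force: 40.0
t 12.8 p [493.5   1.8 103.6] yaw_y deg 71.1 F [-1.8 -1.1  3.7] M [-0.08  0.31 -0.03] gap 12.2 grip 40.0 q7 0.67 zax [ 0. -0. -1.]
```

Contact appears at exactly the expected collar height (TCP 103.6) with about 4 N, so the key is home. Now I'll turn it clockwise.

```bash
python3 -m crank '[[[0,0,0,0,0,0.08,-1],[0,0,0,0,0,0.08,-1],[0,0,0,0,0,0.08,-1],[0,0,0,0,0,0.08,-1],[0,0,0,0,0,0.08,-1],[0,0,0,0,0,0,-1]]]'; python3 where.py
python3 -m crank '[[[0,0,0,0,0,0.08,-1],[0,0,0,0,0,0.08,-1],[0,0,0,0,0,0.08,-1],[0,0,0,0,0,0.08,-1],[0,0,0,0,0,0.08,-1],[0,0,0,0,0,0,-1]]]'; python3 where.py
```

```text
t: 13.4
position: [493.3, 1.3, 103.5]
orientation: [1.122, 2.934, -0.002]
contact_force: [-2.9, -1.5, 6.3]
finger_gap: 11.8
grip_force: 40.0
t 13.4 p [493.3   1.3 103.5] yaw_y deg 48.13 F [-2.9 -1.5  6.3] M [-0.49  0.53  0.02] gap 11.8 grip 40.0 q7 0.33 zax [-0.    -0.001 -1.   ]
t: 14.0
position: [493.4, 1.3, 103.5]
orientation: [1.682, 2.653, -0.002]
contact_force: [-1.5, -1.8, 6.2]
finger_gap: 12.0
grip_force: 40.0
t 14.0 p [493.4   1.3 103.5] yaw_y deg 25.25 F [-1.5 -1.8  6.2] M [-0.52  0.46 -0.02] gap 12.0 grip 40.0 q7 -0.02 zax [-0.    -0.001 -1.   ]
```

```bash
python3 -m crank '[[[0,0,0,0,0,0.08,-1],[0,0,0,0,0,0.08,-1],[0,0,0,0,0,0.08,-1],[0,0,0,0,0,0.08,-1],[0,0,0,0,0,0.08,-1],[0,0,0,0,0,0,-1]]]'; python3 where.py
python3 -m crank '[[[0,0,0,0,0,0.08,-1],[0,0,0,0,0,0.08,-1],[0,0,0,0,0,0.04,-1],[0,0,0,0,0,0.04,-1],[0,0,0,0,0,0,-1]]]'; python3 where.py
```

```text
t: 14.6
position: [493.5, 1.3, 103.5]
orientation: [2.175, 2.266, -0.001]
contact_force: [-1.5, -1.7, 4.6]
finger_gap: 11.8
grip_force: 40.0
t 14.6 p [493.5   1.3 103.5] yaw_y deg 2.35 F [-1.5 -1.7  4.6] M [-0.63  0.39  0.  ] gap 11.8 grip 40.0 q7 -0.37 zax [ 0.    -0.001 -1.   ]
t: 15.1
position: [493.6, 1.3, 103.5]
orientation: [2.429, 1.991, -0.001]
contact_force: [-1.6, -2.5, 4.6]
finger_gap: 11.9
grip_force: 40.0
t 15.1 p [493.6   1.3 103.5] yaw_y deg -11.32 F [-1.6 -2.5  4.6] M [-0.59  0.38  0.03] gap 11.9 grip 40.0 q7 -0.58 zax [ 0.    -0.001 -1.   ]
```

```bash
python3 -m crank '[[[0,0,0,0,0,0.04,-1],[0,0,0,0,0,0.04,-1],[0,0,0,0,0,0,-1]]]'; python3 where.py
python3 -m crank '[[[0,0,0,0,0,0.04,-1],[0,0,0,0,0,0.03,-1],[0,0,0,0,0,0,-1]]]'; python3 where.py
```

```text
t: 15.4
position: [493.6, 1.2, 103.5]
orientation: [2.507, 1.892, -0.001]
contact_force: [-1.5, -2.3, 5.4]
finger_gap: 12.1
grip_force: 40.0
t 15.4 p [493.6   1.2 103.5] yaw_y deg -15.91 F [-1.5 -2.3  5.4] M [-0.59  0.42  0.05] gap 12.1 grip 40.0 q7 -0.65 zax [ 0.    -0.001 -1.   ]
t: 15.7
position: [493.7, 1.2, 103.5]
orientation: [2.571, 1.803, -0.0]
contact_force: [-1.7, -1.3, 5.5]
finger_gap: 11.9
grip_force: 40.0
t 15.7 p [493.7   1.2 103.5] yaw_y deg -19.91 F [-1.7 -1.3  5.5] M [-0.64  0.37 -0.  ] gap 11.9 grip 40.0 q7 -0.72 zax [ 0.    -0.001 -1.   ]
```

```bash
python3 -m crank '[[[0,0,0,0,0,0.03,-1],[0,0,0,0,0,0,-1],[0,0,0,0,0,0,-1]]]'; python3 where.py
python3 -m crank '[[[0,0,0,0,0,0,-0.4],[0,0,0,0,0,0,-0.4],[0,0,0,0,0,0,-0.4],[0,0,0,0,0,0,-0.4],[0,0,0,0,0,0,-0.4],[0,0,0,0,0,0,-0.4]]]'; python3 where.py
```

```text
t: 16.0
position: [493.7, 1.2, 103.5]
orientation: [2.597, 1.766, -0.0]
contact_force: [-0.8, -0.7, 5.5]
finger_gap: 12.1
grip_force: 40.0
t 16.0 p [493.7   1.2 103.5] yaw_y deg -21.58 F [-0.8 -0.7  5.5] M [-0.55  0.38  0.06] gap 12.1 grip 40.0 q7 -0.74 zax [ 0.    -0.001 -1.   ]
t: 16.6
position: [493.4, 1.9, 103.1]
orientation: [-2.6, -1.763, 0.0]
contact_force: [0.2, -0.5, -0.2]
finger_gap: 26.3
grip_force: 0.0
t 16.6 p [493.4   1.9 103.1] yaw_y deg -21.71 F [ 0.2 -0.5 -0.2] M [-0.02 -0.09 -0.04] gap 26.3 grip 0.0 q7 -0.74 zax [-0.  0. -1.]
```

```bash
python3 -m crank '[[[0,0,-1,0,0,0,-0.4],[0,0,-2,0,0,0,-0.4],[0,0,-2,0,0,0,0.1],[0,0,-2.5,0,0,0.13,0.1],[0,0,-2.5,0,0,0.13,0.1],[0,0,0,0,0,0.13,0.1],[0,0,0,0,0,0.13,0.1],[0,0,0,0,0,0.13,0.1],[0,0,0,0,0,0.13,0.1],[0,0,0,0,0,0.13,0.1]]]'; python3 -m crank '[[[0,0,0,0,0,0.13,0.1],[0,0,0,0,0,0,0.1]]]'; python3 where.py 511 -115 190
python3 - <<'E'
from h import *
w=r.snapshot("wrist"); save(w,"w3")
print(proj(w,[511,-115,124]),proj(w,[493.6,1.8,137]))
E
```

```text
t: 17.6
position: [493.5, 2.0, 204.0]
orientation: [-3.112, -0.433, -0.001]
contact_force: [-0.6, 0.2, -0.2]
finger_gap: 48.1
grip_force: 0.0
t: 17.8
position: [493.6, 2.0, 203.9]
orientation: [3.133, 0.237, 0.001]
contact_force: [-0.6, -0.7, 0.5]
finger_gap: 48.2
grip_force: 0.0
t 17.8 p [493.6   2.  203.9] yaw_y deg -81.35 F [-0.6 -0.7  0.5] M [-0.01  0.03 -0.  ] gap 48.2 grip 0.0 q7 -1.64 zax [ 0.001  0.    -1.   ]
tool shift cm [-0.04 11.83  1.39]
[491.0829044  253.58404953] [321.56330453 258.6106549 ]
```

View pics/w3.png

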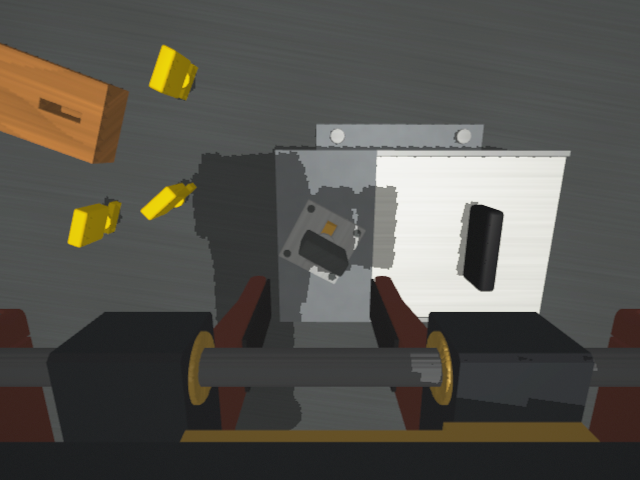

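The key stands in the lock, turned, at (325,253), and the handle's top at (490,248) matches the prediction. I'll pinch the handle.

```bash
python3 -m crank '[[[0,3,0,0,0,0,0.1],[0,3,0,0,0,0,0.1],[0,3,0,0,0,0,0.1],[0,2.8,1,0,0,0,0.1],[0,0,3,0,0,0,0.1],[0,0,3,0,0,0,0.1],[0,0,2.5,0,0,0,0.1],[0,0,1,0,0,0,0.1],[0,0,0,0,0,0,-1],[0,0,0,0,0,0,-1]]]' 25; python3 -m crank '[[[0,0,0,0,0,0,-1],[0,0,0,0,0,0,-1],[0,0,0,0,0,0,-1],[0,0,0,0,0,0,-1],[0,0,0,0,0,0,-1]]]'; python3 where.py
```

```text
t: 18.85
position: [512.1, -114.8, 99.1]
orientation: [3.132, 0.24, 0.002]
contact_force: [-0.7, -0.6, 1.4]
finger_gap: 35.9
grip_force: 0.0
t: 19.35
position: [512.5, -117.6, 99.2]
orientation: [3.13, 0.235, 0.004]
contact_force: [1.2, -6.4, -0.6]
finger_gap: 11.8
grip_force: 25.0
t 19.35 p [ 512.5 -117.6   99.2] yaw_y deg -81.42 F [ 1.2 -6.4 -0.6] M [-1.27 -0.29 -0.01] gap 11.8 grip 25.0 q7 -1.45 zax [ 0.003 -0.003 -1.   ]
```

```bash
python3 -m crank '[[[0,0.6,0,0,0,0,-1],[0,0.7,0,0,0,0,-1],[0,0.7,0,0,0,0,-1],[0,0,0,0,0,0,-1]]]'; python3 where.py
```

```text
t: 19.75
position: [515.1, -135.3, 99.2]
orientation: [3.132, 0.237, 0.003]
contact_force: [-0.3, -1.0, 5.6]
finger_gap: 11.5
grip_force: 25.0
t 19.75 p [ 515.1 -135.3   99.2] yaw_y deg -81.35 F [-0.3 -1.   5.6] M [-0.24  0.14 -0.06] gap 11.5 grip 25.0 q7 -1.41 zax [ 0.002 -0.    -1.   ]
```

Past 5 mm, so the bolt is clear. I'll continue to the stop.

```bash
python3 -m crank '[[[0,1,0,0,0,0,-1],[0,1.2,0,0,0,0,-1],[0,1.2,0,0,0,0,-1],[0,1.2,0,0,0,0,-1],[0,1.2,0,0,0,0,-1],[0,1,0,0,0,0,-1],[0,0.8,0,0,0,0,-1],[0,0,0,0,0,0,-1]]]'; python3 where.py 528.8 -221.3 99;python3 -m crank '[[[0,0.4,0,0,0,0,-1],[0,0.3,0,0,0,0,-1],[0,0.2,0,0,0,0,-1],[0,0,0,0,0,0,-1]]]'; python3 where.py
```

```text
t: 20.55
position: [526.5, -211.1, 99.2]
orientation: [3.132, 0.236, 0.002]
contact_force: [0.8, -2.2, 5.6]
finger_gap: 12.0
grip_force: 25.0
t 20.55 p [ 526.5 -211.1   99.2] yaw_y deg -81.37 F [ 0.8 -2.2  5.6] M [-0.4   0.14 -0.05] gap 12.0 grip 25.0 q7 -1.28 zax [ 0.002 -0.001 -1.   ]
tool shift cm [0.08 1.05 0.02]
t: 20.95
position: [527.6, -218.5, 99.2]
orientation: [-3.132, -0.238, -0.001]
contact_force: [-1.9, 1.4, 5.9]
finger_gap: 11.8
grip_force: 25.0
t 20.95 p [ 527.6 -218.5   99.2] yaw_y deg -81.3 F [-1.9  1.4  5.9] M [ 0.26  0.35 -0.17] gap 11.8 grip 25.0 q7 -1.26 zax [ 0.001  0.    -1.   ]
```

```bash
python3 -m crank '[[[0,0.2,0,0,0,0,-1],[0,0.2,0,0,0,0,-1],[0,0,0,0,0,0,-1]]]'; python3 where.py;python3 -m crank '[[[0,0.2,0,0,0,0,-1],[0,0,0,0,0,0,-1]]]'; python3 where.py
```

```text
t: 21.25
position: [528.0, -221.5, 99.2]
orientation: [-3.131, -0.239, -0.001]
contact_force: [-2.6, 3.4, 7.6]
finger_gap: 11.8
grip_force: 25.0
t 21.25 p [ 528.  -221.5   99.2] yaw_y deg -81.27 F [-2.6  3.4  7.6] M [ 0.57  0.55 -0.19] gap 11.8 grip 25.0 q7 -1.26 zax [ 0.     0.001 -1.   ]
t: 21.45
position: [528.1, -221.6, 99.2]
orientation: [-3.129, -0.241, 0.001]
contact_force: [-5.6, 8.2, 10.8]
finger_gap: 11.8
grip_force: 25.0
t 21.45 p [ 528.1 -221.6   99.2] yaw_y deg -81.2 F [-5.6  8.2 10.8] M [ 1.55  0.84 -0.17] gap 11.8 grip 25.0 q7 -1.25 zax [-0.001  0.003 -1.   ]
```

The cover is at its stop (force rising, no further travel). I'll release, lift away and check.

```bash
python3 -m crank '[[[0,-0.15,0,0,0,0,-1],[0,0,0,0,0,0,-0.3],[0,0,0,0,0,0,-0.3],[0,0,0,0,0,0,-0.3],[0,0,0,0,0,0,-0.3],[0,0,0,0,0,0,-0.3],[0,0,-1,0,0,0,-0.3],[0,0,-3,0,0,0,-0.3],[0,0,-4,0,0,0,-0.3],[0,0,-4,0,0,0,-0.3]]]'; python3 -m crank '[[[0,0,-3,0,0,0,-0.3],[0,0,0,0,0,0,-0.3]]]'; python3 where.py
python3 - <<'E'
from h import *
w=r.snapshot("scene"); a=cv2.cvtColor(w["color"],cv2.COLOR_RGB2BGR)[130:400,280:480]
cv2.imwrite("pics/end.png",cv2.resize(a,None,fx=2.2,fy=2.2,interpolation=cv2.INTER_CUBIC))
w=r.snapshot("wrist"); print([(d["p"],d["rect"]) for d in r.recognise("wrist","cover_handle")], proj(w,[528.1,-221.6,124]))
E
```

```text
t: 22.45
position: [527.5, -222.9, 220.0]
orientation: [-3.132, -0.238, 0.001]
contact_force: [0.8, -0.6, -0.3]
finger_gap: 30.9
grip_force: 0.0
t: 22.65
position: [530.5, -223.8, 253.9]
orientation: [3.129, 0.238, 0.013]
contact_force: [0.6, -0.6, 0.5]
finger_gap: 30.6
grip_force: 0.0
t 22.65 p [ 530.5 -223.8  253.9] yaw_y deg -81.31 F [ 0.6 -0.6  0.5] M [-0.02  0.01  0.  ] gap 30.6 grip 0.0 q7 -1.2 zax [ 0.009 -0.003 -1.   ]
[(0.67, [177.4, 156.7, 386.9, 295.9])] [318.25761621 238.64319722]
```

View pics/end.png

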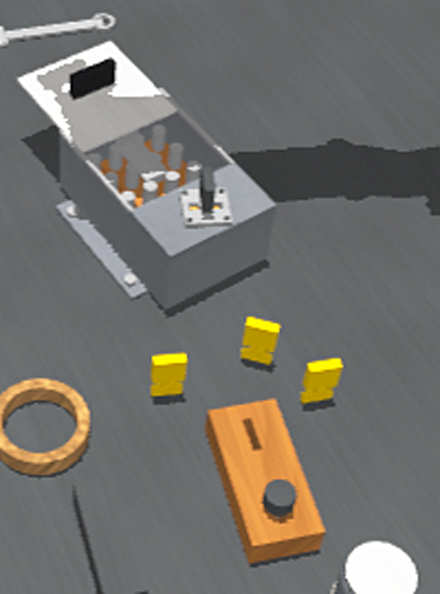

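The picture shows the cover fully open with the handle at (92,77), the key standing turned in the lock at (207,190), and the square key and everything else undisturbed.

```bash
python3 -c "
from workcell import r
print(r.finish_job())"
```

```text
the job is handed in; nothing more can be done
None
```

The job is handed in at about 23 s: the flat-bowed key is fully home in the lock and turned about 92 degrees clockwise (at least 80 at the lock, allowing for play), and the cover is slid open to its stop; the other key and everything else are where they were.

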